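# Snug the basket-bottom press down in star order

### The arm

A 6-joint arm with a two-finger parallel gripper is mounted at the origin on the work surface. World frame = base frame: x ahead of the robot, y to its left, z up, the work surface at z = 0. Lengths are in m, angles in rad, forces in N, time in s.
With the tool pointing down it reaches from about 0.375 to 0.975 m from the base axis. Payload 3.8 kg.
Tool frame: the origin (TCP) lies at the very end of the fingers, on their centre line; the grasp point (between the pads) lies 19 mm behind it (tcp_to_grasp is the distance from the TCP to the grasp point, in m); z points along the fingers, y is the direction in which the jaws open and shut (so a half turn about z gives the same grasp; the last joint's range is limited). The gripper opens to 85 mm and grips with 20 to 120 N. Pads are 22 mm wide; open, the fingers measure 114 mm over their backs; the gripper's body (76 mm by 85 mm) begins 54 mm behind the grasp point. The pads swing forward as they close: fully open they stand 13 mm farther back than shut.
Start: joints at [1.17, 0.264, 1.604, -0, 1.274, -0.037], TCP at [0.24, 0.631, 0.231] pointing down, gripper open.
Joint ranges: [-2.63, 2.63], [-0.94, 2.18], [0.31, 2.57], [-1.31, 4.45], [0, 2.66], [-2.55, 2.55]. Speed limits (rad/s): [2.57, 2.57, 3.14, 3.14, 3.14, 3.14].

### API

Orientations are given as a rotation vector (axis times angle).
In Python, from rig import * gives the robot as it stands. The module is installed in compiled form; this text tells all that it offers.
- The arm moves only by the shell command python3 -m creep 'ROWS' [OPENING] [FORCE]. ROWS is JSON, a list of rows, each a list of 2 entries, a list of its own where there are three numbers: the shift along the tool's x, y, z in mm, then the turn about the tool's z in rad. A call has 1 to 20 rows; each row shifts and turns the commanded pose from where the row before left it, along the tool's axes as they then stand; what a row does not reach is not made up. A row lasts 1/12 s, in which the tool goes at most 41.7 mm and 7.16 degrees, less where a joint would pass 70% of its speed; a pose out of reach is approached as far as the arm can. A call with a gripper value outside its range is refused whole. OPENING is the finger opening in mm, from 0 to 85.4, set as the call begins (- or left out, the last holds). The fingers move at their own pace and stop on an object; FORCE is the grip in N (left out, the last holds). Time passes only in rows, so rows that do not move let the fingers close. It gives the time, the measured TCP pose, the force and the opening at its end, in the units of the state.
- read_state(): the state, without advancing time (a new reading comes with each control period).
- read_camera(name): name is "side" or "top" or "wrist"; returns a dict with "frame" (420x560x3 uint8, blue, green, red), "fx", "fy", "cx", "cy" (pixels), "k1" (the pictures are not rectified: a ray, as slopes to the right and down, at radius r is drawn at 1 + k1 r^2 times it, then the intrinsics apply), "pose" (4x4, takes a point from camera to world coordinates); the wrist camera has in their place "hand_eye" (4x4, takes a point from camera to tool coordinates, whose origin is the TCP and whose axes are the flange's). Camera axes: x right, y down, z forward; pixel columns grow to the right and rows downward; lengths in m; the calibration is good to about 2 mm. A picture is of the moment at which its call begins: read the wrist's pose just before it. There is no depth.
- hand_in(): hands the job in, once; it reports no verdict.
The state is a dict: "clock": time; "joint_pos": joint angles; "qvel": joint speeds; "tau": joint torques, N m; "ee_pos": TCP position; "tcp_rot": TCP orientation; "wrist_force": force on the tool from outside, world axes, zero at the start; "torque": the same for the moment, N m; "grip_width": opening from 0.0 (shut) to 1.0 (fully open).
Only numpy, scipy, OpenCV 4.12 (cv2) and the standard library are available. Lean on these libraries where they do the work, as an engineer would, in place of code of your own. Each camera call takes 0.05 s, during which the arm holds its last target.

### The job

Clamp the basket bottom in the glue press: turn the four lever nuts clockwise in star order (always going on to the nut diagonally opposite), a first round to about 40 degrees each without tightening any, then a second round in star order until each is snug, so that the plate seats evenly. Feel for the resistance: the board's thickness is not known, so stop each nut when it is firmly snug, do not overtighten it, and leave the other things on the bench alone.

Things in the scene. Friction and masses are not known exactly. Their poses are not given: they have to be found in the camera images.
- press: wooden bed of the glue press, 176 x 176 x 22 mm, fixed to the table at a yaw of up to 0.35 rad either way; origin at the centre of its underside, x and y along its edges. Steel studs stand at (+-55, +-55) mm in its frame
- plate: square aluminium clamp plate 142 x 142 x 12 mm on the studs, sprung up against the nuts; origin at the centre of its underside, 40 mm above the table at the start, z up. Under it lies the round plywood basket bottom (140 mm across) to clamp; its thickness differs and is not measured: the plate meets it 4.4 to 8.4 mm down, the levers then reading 1.1 to 2.1 rad (all four alike)
- nut0: steel lever nut on the stud at (+55, +55) mm in the press frame (far left), diagonal to nut2; origin on the stud axis at the nut's underside, on the plate's top, 52 mm above the table at turn 0; z up, x along the lever arm. Hub 25 mm across, 28 mm high; stud top 93 mm above the table; arm 13 to 22 mm above the origin, ending in an upright handle post 50 mm from the axis
- post0 (a point): on the axis of the upright black round handle post of nut0, 50 mm from the stud axis: post 14 mm across, from 12 to 58 mm above the nut's underside; this point is 18 mm below its top. Push it or pinch it. Running free it resists with 1 to 2 N; once the plate bears on the board the push that moves it on rises by about 3.5 N per 0.1 rad (a still finger reads about 0.6 of it). Snug is a push of 6 to 9 N; under 3 N is loose, over 12 N too tight, 16 N crushes the board
- turn0 (a joint): angle of nut0 (rad), grows clockwise seen from above = tightening, 4 mm down per rad; stays where left. At 0 the lever points 1.05 rad counter-clockwise of the direction from press centre to its stud. Starts at 0 to 0.2; the first round should leave it at about 0.7 (0.45 to 1.0), short of the board
- nut1: steel lever nut on the stud at (+55, -55) mm in the press frame (far right), diagonal to nut3; origin on the stud axis at the nut's underside, on the plate's top, 52 mm above the table at turn 0; z up, x along the lever arm. Hub 25 mm across, 28 mm high; stud top 93 mm above the table; arm 13 to 22 mm above the origin, ending in an upright handle post 50 mm from the axis
- post1 (a point): on the axis of the upright black round handle post of nut1, 50 mm from the stud axis: post 14 mm across, from 12 to 58 mm above the nut's underside; this point is 18 mm below its top. Push it or pinch it. Running free it resists with 1 to 2 N; once the plate bears on the board the push that moves it on rises by about 3.5 N per 0.1 rad (a still finger reads about 0.6 of it). Snug is a push of 6 to 9 N; under 3 N is loose, over 12 N too tight, 16 N crushes the board
- turn1 (a joint): angle of nut1 (rad), grows clockwise seen from above = tightening, 4 mm down per rad; stays where left. At 0 the lever points 1.05 rad counter-clockwise of the direction from press centre to its stud. Starts at 0 to 0.2; the first round should leave it at about 0.7 (0.45 to 1.0), short of the board
- nut2: steel lever nut on the stud at (-55, -55) mm in the press frame (near right), diagonal to nut0; origin on the stud axis at the nut's underside, on the plate's top, 52 mm above the table at turn 0; z up, x along the lever arm. Hub 25 mm across, 28 mm high; stud top 93 mm above the table; arm 13 to 22 mm above the origin, ending in an upright handle post 50 mm from the axis
- post2 (a point): on the axis of the upright black round handle post of nut2, 50 mm from the stud axis: post 14 mm across, from 12 to 58 mm above the nut's underside; this point is 18 mm below its top. Push it or pinch it. Running free it resists with 1 to 2 N; once the plate bears on the board the push that moves it on rises by about 3.5 N per 0.1 rad (a still finger reads about 0.6 of it). Snug is a push of 6 to 9 N; under 3 N is loose, over 12 N too tight, 16 N crushes the board
- turn2 (a joint): angle of nut2 (rad), grows clockwise seen from above = tightening, 4 mm down per rad; stays where left. At 0 the lever points 1.05 rad counter-clockwise of the direction from press centre to its stud. Starts at 0 to 0.2; the first round should leave it at about 0.7 (0.45 to 1.0), short of the board
- nut3: steel lever nut on the stud at (-55, +55) mm in the press frame (near left), diagonal to nut1; origin on the stud axis at the nut's underside, on the plate's top, 52 mm above the table at turn 0; z up, x along the lever arm. Hub 25 mm across, 28 mm high; stud top 93 mm above the table; arm 13 to 22 mm above the origin, ending in an upright handle post 50 mm from the axis
- post3 (a point): on the axis of the upright black round handle post of nut3, 50 mm from the stud axis: post 14 mm across, from 12 to 58 mm above the nut's underside; this point is 18 mm below its top. Push it or pinch it. Running free it resists with 1 to 2 N; once the plate bears on the board the push that moves it on rises by about 3.5 N per 0.1 rad (a still finger reads about 0.6 of it). Snug is a push of 6 to 9 N; under 3 N is loose, over 12 N too tight, 16 N crushes the board
- turn3 (a joint): angle of nut3 (rad), grows clockwise seen from above = tightening, 4 mm down per rad; stays where left. At 0 the lever points 1.05 rad counter-clockwise of the direction from press centre to its stud. Starts at 0 to 0.2; the first round should leave it at about 0.7 (0.45 to 1.0), short of the board
- tape: roll of tape lying flat, 80 mm across, 24 mm high, loose bystander; origin at its underside's centre. Leave alone
- brush: brush 170 mm long, loose bystander; origin at its underside's centre. Leave alone
- disc: spare wooden disc 90 mm across, 12 mm thick, loose bystander; origin at its underside's centre. Leave alone
- bowl: white bowl 120 mm across, 55 mm high, loose bystander; origin at its underside's centre. Leave alone
- tub: glue tub 90 mm across, 90 mm high, loose bystander; origin at its underside's centre. Leave alone
- mallet: mallet 240 mm long, loose bystander; origin at its underside's centre. Leave alone
- mug: mug 76 mm across, 85 mm high, loose bystander; origin at its underside's centre. Leave alone
There are look-alikes about, which are no part of the job. What is shaped like the press but red or yellow is not meant.

How it is judged:
By the outcome, as a careful person would: the job done as asked, in the order asked, and still so for the second after the job is handed in, with the robot touching nothing.
It also fails if it takes over 72 s, if anything falls off the work surface, if the arm or the gripper's body presses on something with over 40 N, if the wrist force passes 120 N, or if a joint passes its speed limit or range.

## Working session

There is one attempt and no reset: what is moved stays moved. The work goes in short steps, Python scripts to look and compute and a shell command to move; the robot and the scene stay as the last step left them, time stands still between calls to the robot, and variables do not carry over. Pictures are saved under pics/ and viewed, and the job is handed in when it is done.

```bash
mkdir -p pics; python3 - <<'E'
from rig import *
import cv2
s=read_state()
for k,v in s.items(): print(k,v)
for n in ["side","top","wrist"]:
    c=read_camera(n); cv2.imwrite(f"pics/{n}0.png",c["frame"])
    print(n,{k:v for k,v in c.items() if k!="frame"})
E
```

```text
clock 0.0
joint_pos [ 1.17012330e+00  2.64748920e-01  1.60537547e+00  9.95173983e-06
  1.27369854e+00 -3.68695820e-02]
qvel [-0.00033457 -0.00169377 -0.00078192  0.00041032 -0.00114248 -0.00055295]
tau [-2.47832386e-04 -5.15150821e+01 -3.67293191e+01  2.04320349e-05
  1.36840035e-02  1.30503608e-06]
ee_pos [0.23988029 0.63015569 0.22996408]
tcp_rot [-0.56822982 -3.08927308  0.00341604]
wrist_force [ 0.35166234 -0.73682318  0.15874325]
torque [ 0.01101006 -0.02122237 -0.01829549]
grip_width 0.9990326619379918
side {'fx': 546.4932451453018, 'fy': 546.4932451453018, 'cx': 279.17965040423445, 'cy': 211.558844063519, 'k1': -0.11971436690465344, 'pose': array([[ 0.98356175, -0.11780028,  0.13685531,  0.2429574 ],
       [-0.18051417, -0.66063835,  0.72867799, -1.26878073],
       [ 0.00457339, -0.74140412, -0.67104323,  1.25959001],
       [ 0.        ,  0.        ,  0.        ,  1.        ]])}
top {'fx': 405.8690685648303, 'fy': 405.8690685648303, 'cx': 282.23383779373023, 'cy': 212.3507673280829, 'k1': -0.11808898113024317, 'pose': array([[-0.14558526, -0.96419839,  0.22164476,  0.27980692],
       [-0.98934503,  0.14162249, -0.03375618,  0.01028819],
       [ 0.00115777, -0.22419754, -0.97454303,  1.05387613],
       [ 0.        ,  0.        ,  0.        ,  1.        ]])}
wrist {'fx': 361.8539506867769, 'fy': 361.8539506867769, 'cx': 287.6437153532595, 'cy': 211.08282879494564, 'k1': -0.046506764103384036, 'hand_eye': array([[-1.30861726e-03, -9.49213587e-01, -3.14629708e-01,
         7.95348381e-02],
       [ 9.99999129e-01, -1.18823341e-03, -5.74417531e-04,
         5.87549633e-04],
       [ 1.71391395e-04, -3.14630185e-01,  9.49214316e-01,
        -1.44131460e-01],
       [ 0.00000000e+00,  0.00000000e+00,  0.00000000e+00,
         1.00000000e+00]])}
```

View pics/top0.png

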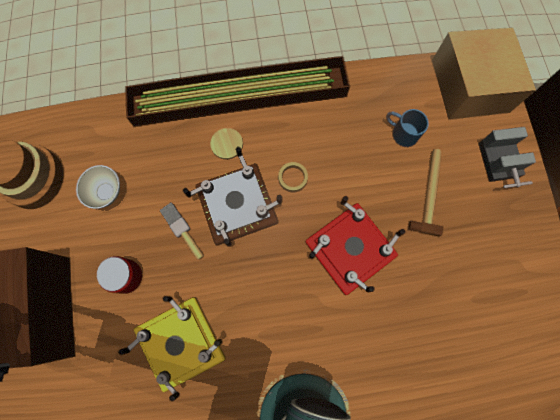

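View pics/side0.png

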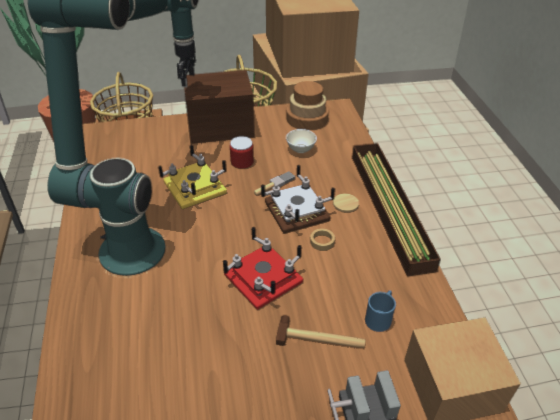

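View pics/wrist0.png

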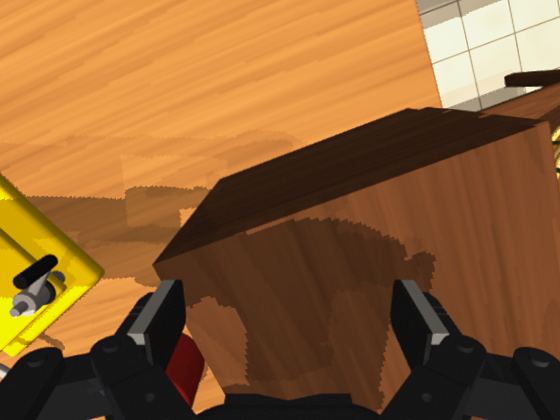

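The top view shows three presses: plain aluminium at (235,200), red at (355,247) and yellow at (175,345). Ours is the aluminium one. I'll check it in a close crop.

```bash
cat > h.py <<'E'
import numpy as np, cv2
from rig import *
from scipy.spatial.transform import Rotation as R
def ray(c,u,v,pose):
    x=(u-c["cx"])/c["fx"]; y=(v-c["cy"])/c["fy"]
    xd,yd=x,y
    for _ in range(20):
        f=1+c["k1"]*(x*x+y*y); x,y=xd/f,yd/f
    return pose[:3,3],pose[:3,:3]@np.array([x,y,1])
def at(c,u,v,z,pose=None):
    o,d=ray(c,u,v,c["pose"] if pose is None else pose)
    return o+d*(z-o[2])/d[2]
def proj(c,P,pose=None):
    T=np.linalg.inv(c["pose"] if pose is None else pose); p=T[:3,:3]@np.asarray(P)+T[:3,3]
    x,y=p[0]/p[2],p[1]/p[2]; f=1+c["k1"]*(x*x+y*y)
    return np.array([c["fx"]*x*f+c["cx"],c["fy"]*y*f+c["cy"]])
def tcp():
    s=read_state(); T=np.eye(4); T[:3,:3]=R.from_rotvec(s["tcp_rot"]).as_matrix(); T[:3,3]=s["ee_pos"]; return s,T
def wrist():
    s,T=tcp(); c=read_camera("wrist"); return s,c,T@c["hand_eye"]
E
python3 - <<'E'
import cv2
f=cv2.imread("pics/top0.png")[140:255,165:300]
cv2.imwrite("pics/topc.png",cv2.resize(f,None,fx=5.5,fy=5.2,interpolation=cv2.INTER_CUBIC))
E
```

```text
(no output)
```

View pics/topc.png

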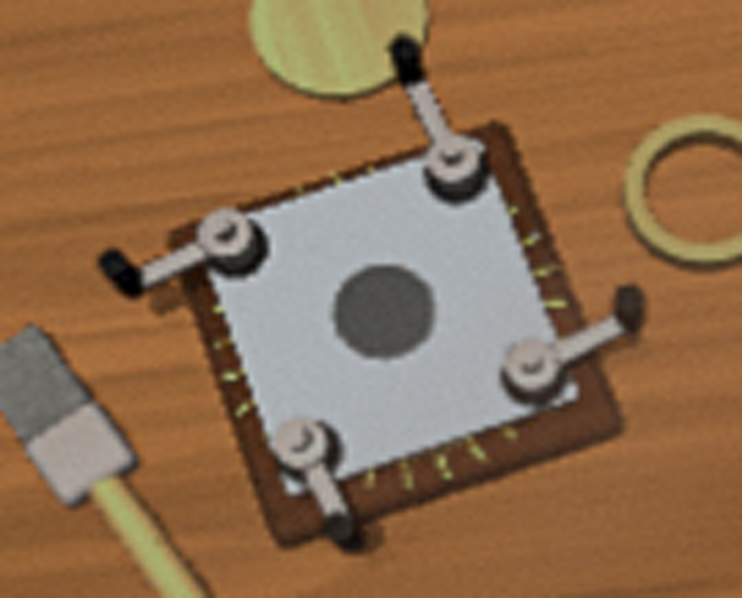

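The crop shows the aluminium press with dark wooden bed: stud tops at crop (227,232) nut0, (455,157) nut1, (533,365) nut2, (303,438) nut3, levers pointing outwards CCW as described. It is the right press.

```bash
python3 - <<'E'
from h import *
c=read_camera("top"); 
st=[(227,232),(455,157),(533,365),(303,438)]; po=[(113,265),(403,47),(629,297),(343,518)]
S=[];
for p in st: S.append(at(c,165+p[0]/5.5,140+p[1]/5.2,0.092)[:2])
S=np.array(S); C=S.mean(0); print(S.round(4),C.round(4))
print([np.linalg.norm(S[i]-S[(i+1)%4]).round(4) for i in range(4)])
M=np.array([[55,55],[55,-55],[-55,-55],[-55,55]])/1000
D=S-C; yaw=np.angle(sum((D[:,0]+1j*D[:,1])*np.conj(M[:,0]+1j*M[:,1]))); print("yaw",yaw)
for i,p in enumerate(po):
    P=at(c,165+p[0]/5.5,140+p[1]/5.2,0.105)[:2]; r=P-S[i]
    th=np.arctan2(r[1],r[0]); d=yaw+np.arctan2(M[i,1],M[i,0])
    print(i,P.round(4),np.linalg.norm(r).round(4),"turn",((d+1.05-th)+np.pi)%(2*np.pi)-np.pi)
E
```

```text
[[0.5959 0.1532]
 [0.6179 0.0465]
 [0.5111 0.0252]
 [0.4912 0.1302]] [0.554  0.0888]
[np.float64(0.109), np.float64(0.1089), np.float64(0.1069), np.float64(0.1071)]
yaw 0.20117835547376708
0 [0.5831 0.2035] 0.0519 turn 0.21695985972811727
1 [0.6722 0.0625] 0.0566 turn 0.17906728019732654
2 [ 0.5341 -0.0212] 0.0517 turn 0.0061078607851206
3 [0.4489 0.1156] 0.0447 turn 0.13452057812703622
```

Geometry matches (110 mm spacing, yaw 0.20, turns 0 to 0.2). I'll lift, then move over to view the press with the wrist camera.

```bash
python3 -m creep '[[[0,0,-40],0],[[0,0,-40],0],[[-31,-26.5,-1],0],[[-31,-26.5,-1],0],[[-31,-26.5,-1],0],[[-31,-26.5,-1],0],[[-31,-26.5,-1],0],[[-31,-26.5,-1],0],[[-31,-26.5,-1],0],[[-31,-26.5,-1],0],[[-31,-26.5,-1],0],[[-31,-26.5,-1],0],[[-31,-26.5,-1],0],[[-31,-26.5,-1],0],[[-31,-26.5,-1],0],[[-31,-26.5,-1],0],[[-31,-26.5,-1],0],[[-31,-26.5,-1],0]]' 40 60
python3 -m creep '[[[0,0,0],0.12],[[0,0,0],0.12],[[0,0,0],0.12],[[0,0,0],0.12],[[0,0,0],0.12],[[0,0,0],0.12],[[0,0,0],0.12],[[0,0,0],0.12]]'
python3 - <<'E'
from h import *
s,c,P=wrist(); cv2.imwrite("pics/w1.png",c["frame"]); np.save("w1pose.npy",P)
T=tcp()[1]; print(s["clock"],s["joint_pos"].round(3),T.round(4),s["wrist_force"])
E
```

```text
clock: 1.7
ee_pos: [0.5533, 0.0561, 0.3274]
tcp_rot: [0.569, 3.09, 0.0]
wrist_force: [0.2, 0.9, -0.5]
grip_width: 0.466
clock: 2.37
ee_pos: [0.5527, 0.058, 0.327]
tcp_rot: [-1.938, -2.472, 0.001]
wrist_force: [0.3, 0.4, 0.2]
grip_width: 0.47
2.3667 [ 0.06  -0.008  1.734  0.     1.416 -0.181] [[-2.336e-01  9.723e-01 -4.000e-04  5.527e-01]
 [ 9.723e-01  2.336e-01 -0.000e+00  5.800e-02]
 [ 1.000e-04 -4.000e-04 -1.000e+00  3.270e-01]
 [ 0.000e+00  0.000e+00  0.000e+00  1.000e+00]] [0.26577798 0.35476543 0.16374528]
```

View pics/w1.png

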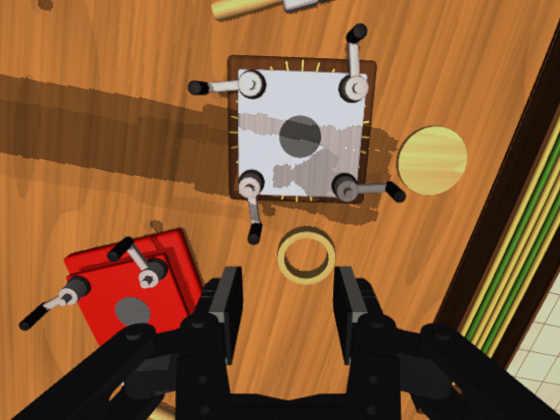

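Wrist view: nut0 (354,88) with post0 (359,32), nut1 (345,187)/(400,196), nut2 (249,184)/(253,238), nut3 (251,84)/(192,88). I'll enlarge it for precise readings.

```bash
python3 - <<'E'
import cv2
f=cv2.imread("pics/w1.png")[10:260,170:420]
cv2.imwrite("pics/w1c.png",cv2.resize(f,None,fx=2.4,fy=2.4,interpolation=cv2.INTER_CUBIC))
E
```

```text
(no output)
```

View pics/w1c.png

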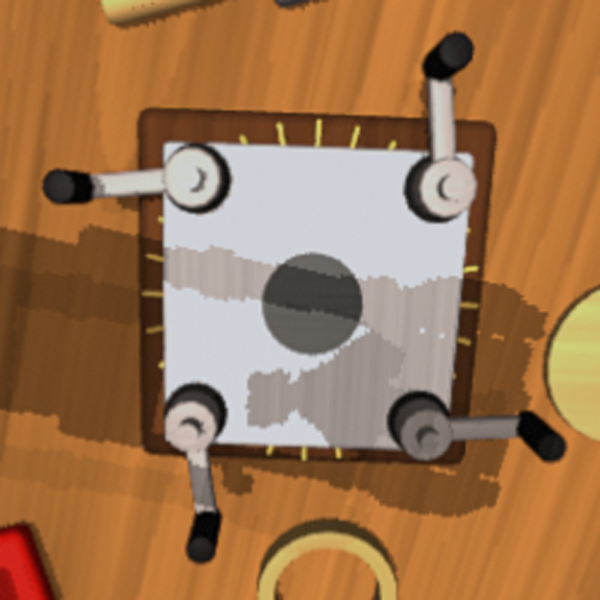

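```bash
python3 - <<'E'
from h import *
c=read_camera("wrist"); P=np.load("w1pose.npy")
st=[(455,184),(429,435),(190,428),(198,179)]; po=[(459,50),(550,445),(201,548),(58,187)]
S=np.array([at(c,170+p[0]/2.4,10+p[1]/2.4,0.092,P)[:2] for p in st]); C=S.mean(0)
M=np.array([[55,55],[55,-55],[-55,-55],[-55,55]])/1000
D=S-C; yaw=np.angle(sum((D[:,0]+1j*D[:,1])*np.conj(M[:,0]+1j*M[:,1]))); print(C.round(4),"yaw",yaw)
print([np.linalg.norm(S[i]-S[(i+1)%4]).round(4) for i in range(4)])
cs,sn=np.cos(yaw),np.sin(yaw); Sf=M@np.array([[cs,sn],[-sn,cs]])+C
print((S-Sf).round(4))
for i,p in enumerate(po):
    Q=at(c,170+p[0]/2.4,10+p[1]/2.4,0.109,P)[:2]; r=Q-Sf[i]
    th=np.arctan2(r[1],r[0]); d=yaw+np.arctan2(M[i,1],M[i,0])
    print(i,Sf[i].round(4),Q.round(4),np.linalg.norm(r).round(4),"turn",(((d+1.05-th)+np.pi)%(2*np.pi)-np.pi).round(3),"dir",th.round(3))
E
```

```text
[0.5609 0.0939] yaw 0.1997558200335576
[np.float64(0.1082), np.float64(0.108), np.float64(0.1068), np.float64(0.1067)]
[[-0.0007 -0.0002]
 [-0.0022  0.0014]
 [-0.      0.0007]
 [ 0.003  -0.0019]]
0 [0.6039 0.1587] [0.5874 0.2049] 0.0491 turn 0.12 dir 1.915
1 [0.6258 0.0509] [0.6722 0.0643] 0.0483 turn 0.182 dir 0.282
2 [0.5179 0.0291] [ 0.5349 -0.0189] 0.0509 turn 0.124 dir -1.231
3 [0.4961 0.1369] [0.4471 0.1191] 0.0522 turn 0.117 dir -2.794
```

```bash
cat > fit.py <<'E'
from h import *
from scipy.optimize import least_squares
cw=read_camera("wrist"); ct=read_camera("top"); P=np.load("w1pose.npy")
M=np.array([[55,55],[55,-55],[-55,-55],[-55,55]])/1000
stw=[(455,184),(429,435),(190,428),(198,179)]; pow_=[(459,50),(550,445),(201,548),(58,187)]
stt=[(227,232),(455,157),(533,365),(303,438)]; pot=[(113,265),(403,47),(629,297),(343,518)]
W=lambda p:(170+p[0]/2.4,10+p[1]/2.4); Tt=lambda p:(165+p[0]/5.5,140+p[1]/5.2)
def model(q):
    Rm=np.array([[np.cos(q[2]),-np.sin(q[2])],[np.sin(q[2]),np.cos(q[2])]])
    S=M@Rm.T+q[:2]; th=q[2]+np.arctan2(M[:,1],M[:,0])+1.05-q[3:7]
    return S,S+.05*np.c_[np.cos(th),np.sin(th)],th
for zs in (.080,.092):
  for use in ("w","t","wt"):
    def f(q):
        S,Q,th=model(q); r=[]
        for i in range(4):
            a=np.r_[S[i],zs]; b=np.r_[Q[i],.109]
            if "w" in use: r+=list(proj(cw,a,P)-W(stw[i]))+list(proj(cw,b,P)-W(pow_[i]))
            if "t" in use: r+=list(proj(ct,a)-Tt(stt[i]))+list(proj(ct,b)-Tt(pot[i]))
        return np.array(r)
    o=least_squares(f,[.56,.09,.2,.1,.1,.1,.1]); print(zs,use,o.x.round(3),"rms px",np.sqrt((o.fun**2).mean()).round(2))
S,Q,th=model(o.x); print(S.round(4),Q.round(4),th.round(3))
E
python3 fit.py
```

```text
0.08 w [0.561 0.093 0.201 0.132 0.162 0.12  0.146] rms px 1.0
0.08 t [0.558 0.09  0.2   0.085 0.161 0.093 0.082] rms px 0.32
0.08 wt [0.561 0.092 0.202 0.13  0.162 0.118 0.139] rms px 1.09
0.092 w [0.561 0.093 0.201 0.134 0.176 0.114 0.13 ] rms px 1.26
0.092 t [0.556 0.09  0.199 0.128 0.159 0.046 0.075] rms px 0.69
0.092 wt [0.56  0.093 0.201 0.137 0.173 0.106 0.124] rms px 1.49
[[0.6028 0.1576]
 [0.6247 0.0498]
 [0.5169 0.0278]
 [0.495  0.1356]] [[ 0.5867  0.2049]
 [ 0.6726  0.0642]
 [ 0.5345 -0.019 ]
 [ 0.4479  0.1189]] [ 1.899  0.292 -1.212  3.483]
```

```bash
cat > go.py <<'E'
import sys
from h import *
C=np.array([.560,.092]); yaw=.2; M=np.array([[55,55],[55,-55],[-55,-55],[-55,55]])/1000
OUT=[1,-1,-1,1]
# usage: go.py nut turn lead_mm z : shift to put TCP in front of post with lead
def target(i,turn,lead):
    Rm=np.array([[np.cos(yaw),-np.sin(yaw)],[np.sin(yaw),np.cos(yaw)]])
    S=Rm@M[i]+C; th=yaw+np.arctan2(M[i,1],M[i,0])+1.05-turn
    r=np.array([np.cos(th),np.sin(th)]); t=np.array([np.sin(th),-np.cos(th)])
    return S,r,t,S+.05*r+lead/1000*t,th
if __name__=="__main__":
    i=int(sys.argv[1]); turn,lead,z=map(float,sys.argv[2:5])
    s,T=tcp(); S,r,t,Q,th=target(i,turn,lead)
    d=np.r_[Q,z]-T[:3,3]; xa=np.arctan2(T[1,0],T[0,0]); want=th+(0 if OUT[i]>0 else np.pi)
    print("t",s["clock"],"ee",T[:3,3].round(4),"j",s["joint_pos"].round(2),"shift mm",(T[:3,:3].T@d*1000).round(1),"turn",round((xa-want+np.pi)%(2*np.pi)-np.pi,3))
    # present: lever frame
    v=T[:2,3]-S; print("TCP in lever frame r,t",(v@r*1000).round(1),(v@t*1000).round(1),"F radial,tang",(s["wrist_force"][:2]@r).round(2),(s["wrist_force"][:2]@t).round(2),"Fz",s["wrist_force"][2].round(2))
E
python3 go.py 0 .12 0 .14
```

```text
t 2.5667 ee [0.5527 0.0581 0.3271] j [ 0.06 -0.01  1.73 -0.    1.42 -0.19] shift mm [133.   68.5 187.1] turn -0.094
TCP in lever frame r,t -76.0 -80.7 F radial,tang 0.62 0.53 Fz 0.47
```

```bash
python3 -m creep '[[[22,11.5,31],0],[[22,11.5,31],0],[[22,11.5,31],0],[[22,11.5,31],0],[[22,11.5,31],0],[[23,11,32],0],[[0,0,0],-0.094],[[0,0,0],0]]' 30
python3 go.py 0 .12 0 .079
python3 - <<'E'
from h import *
s,c,P=wrist(); cv2.imwrite("pics/w2.png",c["frame"])
E
```

```text
clock: 3.23
ee_pos: [0.5844, 0.2045, 0.1365]
tcp_rot: [-1.801, -2.569, 0.008]
wrist_force: [-0.0, 0.1, 0.4]
grip_width: 0.35
t 3.2333 ee [0.5844 0.2045 0.1365] j [ 0.3   0.24  1.82 -0.    1.09 -0.05] shift mm [-1.2  1.7 57.4] turn 0.004
TCP in lever frame r,t 51.2 -1.3 F radial,tang 0.05 0.02 Fz 0.37
```

View pics/w2.png

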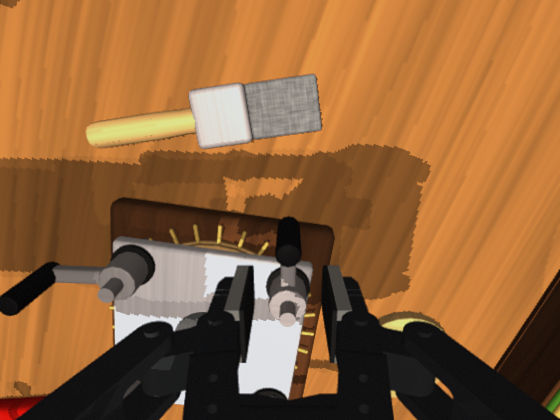

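The post top at (289,255) sits centred between the fingers, as predicted (row 253). Descend.

```bash
python3 -m creep '[[[-0.5,0.8,20],0],[[-0.5,0.8,20],0],[[0,0,17],0],[[0,0,0],0]]'
python3 go.py 0 .12 0 .079
```

```text
clock: 3.62
ee_pos: [0.5871, 0.202, 0.0814]
tcp_rot: [-1.814, -2.563, 0.005]
wrist_force: [-1.5, 0.5, -0.9]
grip_width: 0.352
t 3.6167 ee [0.5871 0.202  0.0814] j [ 0.29  0.3   1.86 -0.    0.99 -0.05] shift mm [ 2.1 -0.4  2.4] turn -0.005
TCP in lever frame r,t 47.9 0.4 F radial,tang 0.93 -1.23 Fz -0.85
```

```bash
python3 -m creep '[[[1,4,1],0],[[1,4,1],0],[[-1,5,0.4],0.1],[[-1,5,0.4],0.1],[[-1,5,0.4],0.1],[[0,0,0],0]]'
python3 go.py 0 .42 8 .078
python3 - <<'E'
from h import *
s,c,P=wrist(); cv2.imwrite("pics/w3.png",c["frame"])
E
```

```text
clock: 4.12
ee_pos: [0.613, 0.2089, 0.0823]
tcp_rot: [2.178, 2.262, 0.005]
wrist_force: [0.8, 0.4, -0.7]
grip_width: 0.35
t 4.1167 ee [0.613  0.2089 0.0823] j [ 0.29  0.34  1.8  -0.    1.    0.25] shift mm [-1.6 -4.4  4.3] turn -0.007
TCP in lever frame r,t 51.6 12.4 F radial,tang 0.39 0.81 Fz -0.75
```

View pics/w3.png

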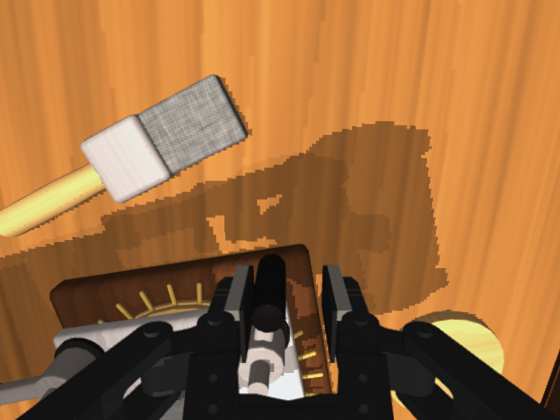

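The left pad is carrying the post at turn ~0.5. I'll give it another 0.2 rad, then back off and lift.

```bash
python3 -m creep '[[[-1.2,5,0.4],0.1],[[-1.2,5,0.4],0.1],[[0,0,0],0],[[0,0,0],0]]'
python3 go.py 0 .7 8 .078
python3 -m creep '[[[0,-7,0],0],[[0,0,-25],0],[[0,0,-38],0],[[0,0,0],0]]'
python3 go.py 2 .12 0 .142
```

```text
clock: 4.5
ee_pos: [0.6215, 0.2064, 0.0804]
tcp_rot: [2.386, 2.043, 0.003]
wrist_force: [0.2, -0.3, 0.3]
grip_width: 0.351
t 4.5 ee [0.6215 0.2064 0.0804] j [0.28 0.35 1.78 0.   1.   0.44] shift mm [-2.6  1.3  2.4] turn 0.081
TCP in lever frame r,t 52.5 6.5 F radial,tang -0.25 0.22 Fz 0.26
clock: 4.83
ee_pos: [0.6176, 0.2089, 0.1503]
tcp_rot: [2.384, 2.039, 0.017]
wrist_force: [2.0, 1.4, 1.7]
grip_width: 0.352
t 4.8333 ee [0.6176 0.2089 0.1503] j [0.29 0.27 1.75 0.   1.11 0.44] shift mm [-239.   -47.2    6.5] turn -0.501
TCP in lever frame r,t -137.1 -156.0 F radial,tang -0.67 -2.37 Fz 1.72
```

```bash
python3 -m creep '[[[-34,-6.7,0],0],[[-34,-6.7,0],0],[[-34,-6.7,0],0],[[-34,-6.7,0],0],[[-34,-6.7,0],0],[[-34,-6.7,0],0],[[-35,-7,0],0],[[0,0,0],-0.12],[[0,0,0],-0.12],[[0,0,0],-0.12],[[0,0,0],-0.12],[[0,0,0],-0.02],[[0,0,0],0]]'
python3 go.py 2 .12 0 .079
python3 - <<'E'
from h import *
s,c,P=wrist(); cv2.imwrite("pics/w4.png",c["frame"])
c=read_camera("top"); cv2.imwrite("pics/t4.png",cv2.resize(c["frame"][130:260,150:310],None,fx=4,fy=4,interpolation=cv2.INTER_CUBIC))
E
```

```text
clock: 5.92
ee_pos: [0.5292, -0.0211, 0.1426]
tcp_rot: [1.812, 2.565, 0.001]
wrist_force: [0.6, -0.3, -0.5]
grip_width: 0.353
t 5.9167 ee [ 0.5292 -0.0211  0.1426] j [-0.09  0.06  2.01  0.    1.07 -0.43] shift mm [-0.5  4.8 63.6] turn -0.004
TCP in lever frame r,t 49.5 4.9 F radial,tang 0.49 -0.5 Fz -0.53
```

View pics/w4.png

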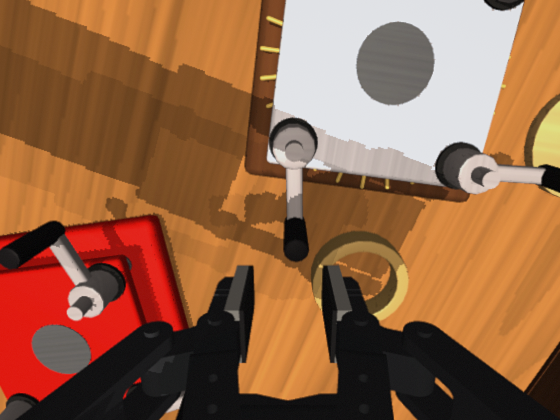

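View pics/t4.png

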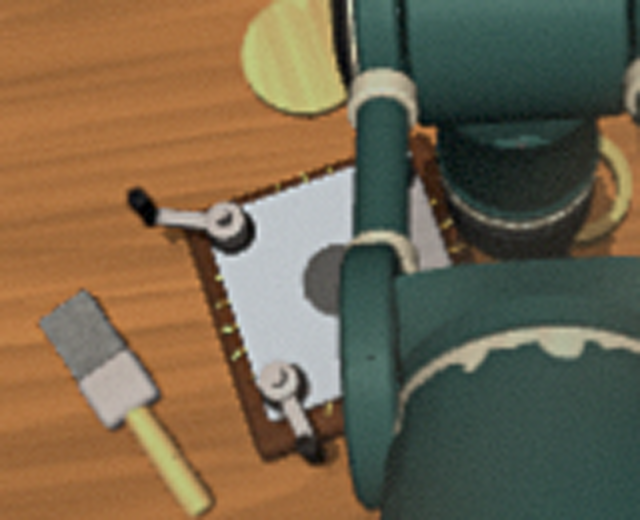

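Nut0 has turned (top view); post2 at (296,250) is slightly right of the finger centreline, agreeing with the +4.8 mm.

```bash
python3 -m creep '[[[0,4,0],0],[[0,0,20],0],[[0,0,20],0],[[0,0,22],0],[[0,0,0],0],[[0,-4,0],0],[[0,-4,0],0],[[1,-5,0.4],0.1],[[1,-5,0.4],0.1],[[1,-5,0.4],0.1],[[1,-5,0.4],0.1],[[0,0,0],0],[[0,0,0],0]]'
python3 go.py 2 .7 8 .078
```

```text
clock: 7.1
ee_pos: [0.5062, -0.0227, 0.0803]
tcp_rot: [2.282, 2.156, 0.003]
wrist_force: [-0.8, 0.1, 0.6]
grip_width: 0.35
t 7.1 ee [ 0.5062 -0.0227  0.0803] j [-0.09  0.09  2.11  0.    0.94 -0.04] shift mm [ 2.6 -8.8  2.3] turn 0.179
TCP in lever frame r,t 51.0 -1.1 F radial,tang 0.11 0.81 Fz 0.65
```

```bash
python3 -m creep '[[[1.2,-5,0.4],0.09],[[1.2,-5,0.4],0.09],[[0,0,0],0],[[0,0,0],0]]'
python3 go.py 2 .7 8 .078
python3 -m creep '[[[0,7,0],0],[[0,0,-25],0],[[0,0,-38],0],[[0,0,0],0]]'
python3 go.py 1 .16 0 .142
```

```text
clock: 7.43
ee_pos: [0.4961, -0.0191, 0.0786]
tcp_rot: [2.466, 1.945, 0.001]
wrist_force: [-0.3, -0.0, 0.2]
grip_width: 0.351
t 7.4333 ee [ 0.4961 -0.0191  0.0786] j [-0.09  0.08  2.13  0.    0.94  0.15] shift mm [-0.1  1.5  0.6] turn 0.001
TCP in lever frame r,t 49.9 9.5 F radial,tang 0.09 0.34 Fz 0.22
clock: 7.77
ee_pos: [0.5079, -0.0213, 0.1478]
tcp_rot: [2.462, 1.939, 0.013]
wrist_force: [1.4, -0.7, 0.7]
grip_width: 0.346
t 7.7667 ee [ 0.5079 -0.0213  0.1478] j [-0.09  0.01  2.05  0.    1.07  0.15] shift mm [121.5 139.9   7.5] turn -2.112
TCP in lever frame r,t -132.6 32.0 F radial,tang 1.1 1.09 Fz 0.73
```

```bash
python3 -m creep '[[[0,0,0],-0.12],[[0,0,0],-0.12],[[0,0,0],-0.12],[[0,0,0],-0.12],[[0,0,0],-0.12],[[0,0,0],-0.12],[[0,0,0],-0.12],[[0,0,0],-0.12],[[0,0,0],-0.12],[[0,0,0],-0.12],[[0,0,0],-0.12],[[0,0,0],-0.12],[[0,0,0],-0.12],[[0,0,0],-0.12],[[0,0,0],-0.12],[[0,0,0],-0.12],[[0,0,0],-0.12],[[0,0,0],-0.07]]'
python3 go.py 1 .16 0 .142
```

```text
clock: 9.27
ee_pos: [0.5033, -0.0209, 0.1411]
tcp_rot: [-0.482, 3.104, -0.0]
wrist_force: [0.3, 0.0, -0.2]
grip_width: 0.348
t 9.2667 ee [ 0.5033 -0.0209  0.1411] j [-0.09  0.02  2.06  0.    1.07 -1.97] shift mm [-187.1   29.6   -0.8] turn 0.004
TCP in lever frame r,t -137.0 30.2 F radial,tang 0.33 0.06 Fz -0.23
```

```bash
python3 -m creep '[[[-37,6,0],0],[[-37,6,0],0],[[-37,6,0],0],[[-38,6,0],0],[[-38,6,0],0],[[0,0,0],0],[[0,0,0],0]]'
python3 go.py 1 .16 0 .079
python3 - <<'E'
from h import *
s,c,P=wrist(); cv2.imwrite("pics/w5.png",c["frame"])
E
```

```text
clock: 9.85
ee_pos: [0.674, 0.0642, 0.1397]
tcp_rot: [0.475, -3.105, -0.0]
wrist_force: [-1.0, -0.2, 0.7]
grip_width: 0.349
t 9.85 ee [0.674  0.0642 0.1397] j [ 0.06  0.33  1.69  0.    1.12 -1.82] shift mm [ 1.4  0.3 60.7] turn -0.001
TCP in lever frame r,t 51.5 0.3 F radial,tang -0.98 -0.1 Fz 0.66
```

View pics/w5.png

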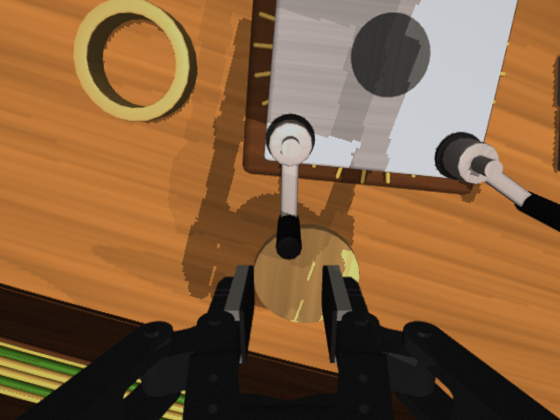

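Post1 is centred at (289,247). Descend and push (−y).

```bash
python3 -m creep '[[[0.5,0,20],0],[[0.5,0,20],0],[[0,0,21],0],[[0,0,0],0],[[0,-4,0],0],[[0,-4,0],0],[[1,-5,0.4],0.1],[[1,-5,0.4],0.1],[[1,-5,0.4],0.1],[[1,-5,0.4],0.1],[[0,0,0],0],[[0,0,0],0]]'
python3 go.py 1 .7 8 .078
```

```text
clock: 10.9
ee_pos: [0.6739, 0.0344, 0.0804]
tcp_rot: [0.153, 3.135, 0.0]
wrist_force: [-0.4, -0.9, 0.1]
grip_width: 0.348
t 10.9 ee [0.6739 0.0344 0.0804] j [ 0.01  0.38  1.74 -0.    1.01 -1.46] shift mm [ 1.8 -5.   2.4] turn 0.138
TCP in lever frame r,t 51.1 2.8 F radial,tang -0.18 0.94 Fz 0.06
```

```bash
python3 -m creep '[[[1.2,-5,0.4],0.13],[[0,0,0],0],[[0,0,0],0]]'
python3 go.py 1 .7 8 .078
python3 -m creep '[[[0,7,0],0],[[0,0,-25],0],[[0,0,-38],0],[[0,0,0],0],[[0,0,0],0]]'
python3 go.py 3 .13 0 .142
```

```text
clock: 11.15
ee_pos: [0.6715, 0.0301, 0.0788]
tcp_rot: [0.345, 3.121, 0.0]
wrist_force: [-0.5, 0.4, 0.3]
grip_width: 0.355
t 11.15 ee [0.6715 0.0301 0.0788] j [ 0.01  0.38  1.74 -0.    1.01 -1.34] shift mm [-0.2 -0.5  0.8] turn 0.015
TCP in lever frame r,t 49.8 7.5 F radial,tang -0.57 -0.31 Fz 0.33
clock: 11.57
ee_pos: [0.6755, 0.0379, 0.145]
tcp_rot: [0.347, 3.115, 0.002]
wrist_force: [-0.1, -1.1, -0.3]
grip_width: 0.353
t 11.5667 ee [0.6755 0.0379 0.145 ] j [ 0.02  0.32  1.69  0.    1.12 -1.33] shift mm [239.7  28.6   1.3] turn -0.556
TCP in lever frame r,t -138.4 -150.9 F radial,tang 0.44 -0.98 Fz -0.34
```

```bash
python3 -m creep '[[[34,4,0],0],[[34,4,0],0],[[34,4,0],0],[[34,4,0],0],[[34,4,0],0],[[35,4,0],0],[[35,4.6,0],0],[[0,0,0],-0.12],[[0,0,0],-0.12],[[0,0,0],-0.12],[[0,0,0],-0.12],[[0,0,0],-0.076],[[0,0,0],0]]'
python3 go.py 3 .13 0 .079
python3 - <<'E'
from h import *
s,c,P=wrist(); cv2.imwrite("pics/w6.png",c["frame"])
E
```

```text
clock: 12.65
ee_pos: [0.444, 0.1186, 0.1399]
tcp_rot: [0.524, -3.096, -0.0]
wrist_force: [0.0, -1.0, -0.2]
grip_width: 0.349
t 12.65 ee [0.444  0.1186 0.1399] j [ 0.21 -0.07  2.14  0.    1.07 -1.7 ] shift mm [-3.8 -1.4 60.9] turn 0.0
TCP in lever frame r,t 53.7 1.3 F radial,tang 0.32 -0.95 Fz -0.22
```

View pics/w6.png

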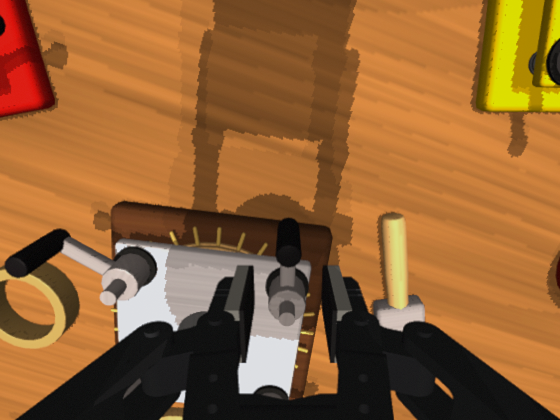

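```bash
python3 -m creep '[[[-2,0,20],0],[[-1,-1,20],0],[[0,0,21],0],[[0,0,0],0],[[0,4,0],0],[[0,4,0],0],[[-1,5,0.4],0.1],[[-1,5,0.4],0.1],[[-1,5,0.4],0.1],[[-1,5,0.4],0.1],[[0,0,0],0],[[0,0,0],0]]'
python3 go.py 3 .7 8 .078
```

```text
clock: 13.7
ee_pos: [0.4468, 0.147, 0.0797]
tcp_rot: [0.103, 3.137, 0.001]
wrist_force: [-0.9, 0.9, -0.0]
grip_width: 0.353
t 13.7 ee [0.4468 0.147  0.0797] j [ 0.26  0.03  2.18  0.    0.93 -1.24] shift mm [-1.1  7.5  1.7] turn 0.17
TCP in lever frame r,t 49.9 0.4 F radial,tang 1.13 0.65 Fz -0.04
```

```bash
python3 -m creep '[[[-1.2,4.5,0.4],0.09],[[-1,4,0.4],0.08],[[0,0,0],0],[[0,0,0],0]]'
python3 go.py 3 .7 8 .078
python3 -m creep '[[[0,-7,0],0],[[0,0,-25],0],[[0,0,-38],0],[[0,0,0],0],[[0,0,0],0]]'
python3 go.py 0 .68 0 .142
python3 - <<'E'
from h import *
s,c,P=wrist(); cv2.imwrite("pics/w7.png",c["frame"])
E
```

```text
clock: 14.03
ee_pos: [0.4493, 0.1546, 0.0781]
tcp_rot: [0.368, 3.119, 0.001]
wrist_force: [0.4, -0.8, -0.5]
grip_width: 0.351
t 14.0333 ee [0.4493 0.1546 0.0781] j [ 0.28  0.04  2.17 -0.    0.93 -1.06] shift mm [ 0.9 -0.4  0.1] turn 0.001
TCP in lever frame r,t 49.1 8.4 F radial,tang -0.54 -0.65 Fz -0.54
clock: 14.45
ee_pos: [0.4495, 0.1477, 0.1434]
tcp_rot: [0.371, 3.114, 0.003]
wrist_force: [-0.7, 0.6, -0.2]
grip_width: 0.352
t 14.45 ee [0.4495 0.1477 0.1434] j [ 0.26 -0.05  2.12 -0.    1.07 -1.07] shift mm [-145.9   94.9    2.5] turn 1.549
TCP in lever frame r,t -41.7 -148.0 F radial,tang 0.42 -0.86 Fz -0.25
```

View pics/w7.png

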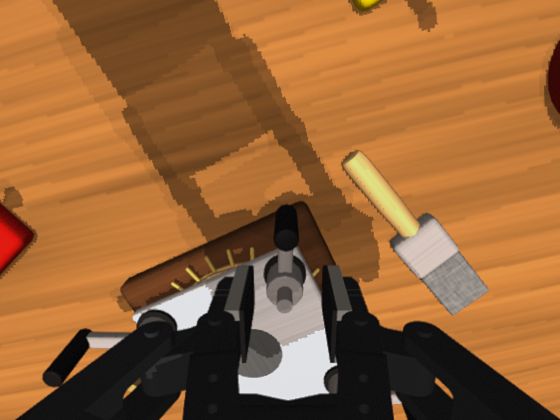

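Round 1 is done, with all four at about 0.67 to 0.73. Round 2 starts with nut0.

```bash
python3 -m creep '[[[-36.5,24,0],0],[[-36.5,24,0],0],[[-36.5,24,0],0],[[-36.5,23,0],0],[[0,0,0],0.12],[[0,0,0],0.12],[[0,0,0],0.12],[[0,0,0],0.12],[[0,0,0],0.12],[[0,0,0],0.12],[[0,0,0],0.12],[[0,0,0],0.12],[[0,0,0],0.12],[[0,0,0],0.12],[[0,0,0],0.12],[[0,0,0],0.12],[[0,0,0],0.11],[[0,0,0],0]]'
python3 go.py 0 .68 0 .077
python3 - <<'E'
from h import *
s,c,P=wrist(); cv2.imwrite("pics/w8.png",c["frame"])
E
```

```text
clock: 16.0
ee_pos: [0.6031, 0.2021, 0.1383]
tcp_rot: [-2.451, -1.963, 0.005]
wrist_force: [-0.3, 0.3, -0.6]
grip_width: 0.352
t 16.0 ee [0.6031 0.2021 0.1383] j [ 0.28  0.26  1.78 -0.    1.1   0.5 ] shift mm [ 5.9  9.8 61.2] turn -0.004
TCP in lever frame r,t 44.3 -9.6 F radial,tang 0.21 -0.4 Fz -0.58
```

View pics/w8.png

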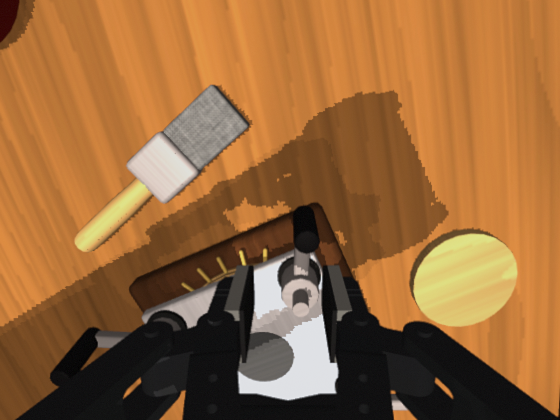

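```bash
cat > feel.py <<'E'
import sys
from go import *
i=int(sys.argv[1]); lead=float(sys.argv[2]) if len(sys.argv)>2 else 8; n=int(sys.argv[3]) if len(sys.argv)>3 else 6
F=[]
for k in range(n):
    s,T=tcp(); F.append(s["wrist_force"]); 
    if k<n-1: read_camera("wrist")
F=np.array(F); s,T=tcp(); S=target(i,0,0)[0]; v=T[:2,3]-S
# TCP at (rho,lead) in lever frame; solve lever dir
a=np.arctan2(v[1],v[0]); dist=np.hypot(*v)*1000; th=a+np.arcsin(lead/dist)
turn=(yaw+np.arctan2(M[i,1],M[i,0])+1.05-th+np.pi)%(2*np.pi)-np.pi
r=np.array([np.cos(th),np.sin(th)]); t=np.array([np.sin(th),-np.cos(th)])
xa=np.arctan2(T[1,0],T[0,0]); want=th+(0 if OUT[i]>0 else np.pi)
m=F.mean(0)
print("t",round(s["clock"],2),"turn",round(turn,3),"r",round(np.sqrt(dist**2-lead**2),1),"yawerr",round((xa-want+np.pi)%(2*np.pi)-np.pi,3),"z",T[2,3].round(4),"j6",s["joint_pos"][5].round(2))
print("push(N) ",round(-(m[:2]@t),2),"radial",round(m[:2]@r,2),"z",round(m[2],2),"sd",(F@np.r_[t,0]).std().round(2))
E
python3 -m creep '[[[2,4.5,20],0],[[2,4.5,20],0],[[1,0.5,21],0],[[0,0,0],0],[[0,0,0],0]]'
python3 feel.py 0 0
python3 -m creep '[[[0,4,0],0],[[0,4,0],0],[[-1,5,0.4],0.1],[[-1,5,0.4],0.1],[[-1,5,0.4],0.1],[[0,0,0],0],[[0,0,0],0]]'
python3 feel.py 0
```

```text
clock: 16.47
ee_pos: [0.6127, 0.205, 0.0771]
tcp_rot: [-2.446, -1.968, 0.008]
wrist_force: [0.1, 0.5, 0.3]
grip_width: 0.348
t 16.72 turn 0.722 r 50.9 yawerr 0.04 z 0.0813 j6 0.5
push(N)  -0.23 radial 0.11 z 0.34 sd 0.39
clock: 17.3
ee_pos: [0.6365, 0.1964, 0.0786]
tcp_rot: [2.714, 1.582, 0.001]
wrist_force: [0.6, 0.4, 0.9]
grip_width: 0.35
t 17.55 turn 1.0 r 51.0 yawerr 0.019 z 0.0784 j6 0.78
push(N)  -0.39 radial 0.53 z 0.36 sd 0.43
```

```bash
python3 -m creep '[[[-0.8,2.5,0.2],0.05],[[-0.8,2.5,0.2],0.05],[[0,0,0],0]]'
python3 feel.py 0 8 4
python3 -m creep '[[[-0.5,2.5,0.2],0.05],[[-0.5,2.5,0.2],0.05],[[0,0,0],0]]'
python3 feel.py 0 8 4
```

```text
clock: 17.8
ee_pos: [0.6394, 0.1928, 0.078]
tcp_rot: [-2.792, -1.44, -0.001]
wrist_force: [0.5, 0.9, -0.5]
grip_width: 0.353
t 17.95 turn 1.099 r 50.4 yawerr 0.018 z 0.0779 j6 0.87
push(N)  0.37 radial 0.44 z -0.09 sd 0.37
clock: 18.2
ee_pos: [0.6426, 0.1886, 0.0775]
tcp_rot: [-2.86, -1.299, 0.001]
wrist_force: [-1.5, 0.2, 0.0]
grip_width: 0.351
t 18.35 turn 1.201 r 50.3 yawerr 0.02 z 0.0774 j6 0.96
push(N)  0.68 radial -0.58 z -0.02 sd 0.61
```

```bash
python3 -m creep '[[[-0.6,2.5,0.2],0.05],[[-0.6,2.5,0.2],0.05],[[0,0,0],0]]'
python3 feel.py 0 8 4
python3 -m creep '[[[-0.6,2.5,0.2],0.05],[[-0.6,2.5,0.2],0.05],[[0,0,0],0]]'
python3 feel.py 0 8 4
```

```text
clock: 18.6
ee_pos: [0.6455, 0.1844, 0.077]
tcp_rot: [-2.922, -1.154, 0.0]
wrist_force: [-0.5, -0.1, -0.5]
grip_width: 0.353
t 18.75 turn 1.302 r 50.2 yawerr 0.021 z 0.0771 j6 1.06
push(N)  0.4 radial -0.07 z -0.02 sd 0.18
clock: 19.0
ee_pos: [0.6478, 0.1802, 0.0767]
tcp_rot: [-2.975, -1.007, 0.0]
wrist_force: [-0.6, 1.6, -0.3]
grip_width: 0.353
t 19.15 turn 1.396 r 50.0 yawerr 0.015 z 0.0767 j6 1.15
push(N)  1.68 radial -0.1 z 0.97 sd 0.31
```

```bash
python3 -m creep '[[[-0.6,2.5,0.2],0.05],[[0,0,0],0],[[0,0,0],0]]'
python3 feel.py 0 8 5
```

```text
clock: 19.4
ee_pos: [0.6489, 0.1779, 0.0765]
tcp_rot: [-2.999, -0.936, 0.0]
wrist_force: [-2.2, 2.6, 0.9]
grip_width: 0.349
t 19.6 turn 1.446 r 49.9 yawerr 0.015 z 0.0766 j6 1.2
push(N)  3.69 radial -0.66 z 1.39 sd 0.46
```

```bash
python3 feel.py 0 8 8; python3 -m creep '[[[-0.3,1,0],0.02],[[0,0,0],0]]'
python3 feel.py 0 8 8
```

```text
t 19.95 turn 1.452 r 49.9 yawerr 0.019 z 0.0765 j6 1.2
push(N)  3.48 radial -1.0 z 2.25 sd 0.53
clock: 20.12
ee_pos: [0.6495, 0.1766, 0.0765]
tcp_rot: [-3.01, -0.9, -0.0]
wrist_force: [-2.7, 4.1, 2.1]
grip_width: 0.349
t 20.47 turn 1.473 r 49.9 yawerr 0.021 z 0.0765 j6 1.22
push(N)  4.16 radial -0.22 z 2.2 sd 0.33
```

Nut0 is snug: still reading 4.2 N, so about 7 N moving, at turn ≈1.47. Release and go on to nut2.

```bash
python3 -m creep '[[[0,-7,0],0],[[0,0,-27],0],[[0,0,-38],0],[[0,0,0],0],[[0,0,0],0]]'
python3 go.py 2 .73 0 .142
```

```text
clock: 20.88
ee_pos: [0.6487, 0.1826, 0.1454]
tcp_rot: [3.007, 0.902, 0.013]
wrist_force: [0.0, 0.9, 0.3]
grip_width: 0.353
t 20.8833 ee [0.6487 0.1826 0.1454] j [ 0.24  0.32  1.7  -0.    1.12  1.23] shift mm [-233.    90.3    2.1] turn -0.723
TCP in lever frame r,t -184.5 -86.3 F radial,tang -0.84 0.19 Fz 0.33
```

```bash
python3 -m creep '[[[-33,13,0],0],[[-33,13,0],0],[[-33,13,0],0],[[-33,13,0],0],[[-33,13,0],0],[[-34,13,0],0],[[-34,12,0],0],[[0,0,0],-0.12],[[0,0,0],-0.12],[[0,0,0],-0.12],[[0,0,0],-0.12],[[0,0,0],-0.12],[[0,0,0],-0.12],[[0,0,0],0]]'
python3 go.py 2 .73 0 .077
python3 - <<'E'
from h import *
s,c,P=wrist(); cv2.imwrite("pics/w9.png",c["frame"])
E
```

```text
clock: 22.05
ee_pos: [0.4997, -0.0213, 0.1402]
tcp_rot: [-2.495, -1.908, 0.003]
wrist_force: [-0.1, 0.8, 0.3]
grip_width: 0.35
t 22.05 ee [ 0.4997 -0.0213  0.1402] j [-0.09  0.01  2.07 -0.    1.07  0.17] shift mm [ 1.4  4.1 63.2] turn 0.0
TCP in lever frame r,t 51.3 4.0 F radial,tang -0.74 0.32 Fz 0.33
```

View pics/w9.png

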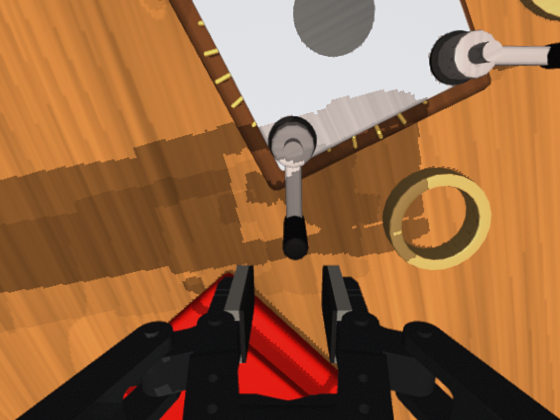

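Post2 at (295,247) matches the +4 mm. Descend and run it free to about 1.2.

```bash
python3 -m creep '[[[0.5,3.5,20],0],[[0.5,0,20],0],[[0,0,22],0],[[0,0,0],0],[[0,0,0],0]]'
python3 feel.py 2 0 4
python3 -m creep '[[[0,-4,0],0],[[0,-4,0],0],[[1,-5,0.4],0.1],[[1,-5,0.4],0.1],[[1,-5,0.4],0.1],[[1,-5,0.4],0.1],[[1,-5,0.4],0.1],[[0,0,0],0],[[0,0,0],0]]'
python3 feel.py 2 8 4
```

```text
clock: 22.52
ee_pos: [0.5024, -0.0208, 0.0779]
tcp_rot: [-2.498, -1.901, 0.005]
wrist_force: [-0.6, 0.1, 0.0]
grip_width: 0.351
t 22.67 turn 0.703 r 49.6 yawerr -0.031 z 0.0808 j6 0.18
push(N)  0.21 radial 0.14 z 0.07 sd 0.57
clock: 23.42
ee_pos: [0.4767, -0.003, 0.0781]
tcp_rot: [2.89, 1.232, 0.001]
wrist_force: [-0.5, 0.1, 0.1]
grip_width: 0.351
t 23.57 turn 1.229 r 49.8 yawerr -0.002 z 0.0778 j6 0.71
push(N)  0.27 radial 0.11 z 0.16 sd 0.42
```

```bash
python3 -m creep '[[[0.6,-2.5,0.2],0.05],[[0.6,-2.5,0.2],0.05],[[0,0,0],0]]'
python3 feel.py 2 8 4
python3 -m creep '[[[0.5,-2.5,0.2],0.05],[[0,0,0],0],[[0,0,0],0]]'
python3 feel.py 2 8 5
```

```text
clock: 23.82
ee_pos: [0.4741, 0.0011, 0.0772]
tcp_rot: [2.949, 1.081, 0.0]
wrist_force: [0.4, -1.1, 0.1]
grip_width: 0.351
t 23.97 turn 1.328 r 49.5 yawerr -0.002 z 0.0772 j6 0.82
push(N)  0.47 radial 0.34 z 0.75 sd 0.48
clock: 24.22
ee_pos: [0.4728, 0.0033, 0.0769]
tcp_rot: [2.975, 1.01, -0.0]
wrist_force: [0.2, -0.1, 0.3]
grip_width: 0.35
t 24.42 turn 1.381 r 49.6 yawerr -0.001 z 0.0769 j6 0.87
push(N)  0.54 radial 0.52 z 0.3 sd 0.27
```

```bash
python3 -m creep '[[[0.5,-2.5,0.2],0.05],[[0,0,0],0],[[0,0,0],0]]'
python3 feel.py 2 8 5
python3 -m creep '[[[0.5,-2.5,0.2],0.05],[[0,0,0],0],[[0,0,0],0]]'
python3 feel.py 2 8 6
```

```text
clock: 24.67
ee_pos: [0.4717, 0.0056, 0.0767]
tcp_rot: [2.999, 0.935, -0.0]
wrist_force: [-0.1, -2.3, 0.7]
grip_width: 0.349
t 24.87 turn 1.431 r 49.6 yawerr -0.001 z 0.0768 j6 0.93
push(N)  2.37 radial 1.49 z 1.41 sd 0.32
clock: 25.12
ee_pos: [0.4707, 0.0078, 0.0766]
tcp_rot: [3.021, 0.86, -0.0]
wrist_force: [0.7, -4.8, 2.3]
grip_width: 0.349
t 25.37 turn 1.479 r 49.5 yawerr -0.003 z 0.0766 j6 0.98
push(N)  3.97 radial 2.56 z 2.06 sd 0.39
```

```bash
python3 -m creep '[[[0,-0.8,0],0.015],[[0,0,0],0],[[0,0,0],0]]'
python3 feel.py 2 8 8
```

```text
clock: 25.62
ee_pos: [0.4704, 0.0085, 0.0766]
tcp_rot: [3.028, 0.835, 0.0]
wrist_force: [0.0, -4.6, 1.3]
grip_width: 0.351
t 25.97 turn 1.495 r 49.6 yawerr -0.002 z 0.0766 j6 1.0
push(N)  4.45 radial 2.11 z 1.64 sd 0.61
```

Nut2 reads 4.45 N, so about 7.4 N moving. On to nut1.

```bash
python3 -m creep '[[[0,7,0],0],[[0,0,-27],0],[[0,0,-38],0],[[0,0,0],-0.1],[[0,0,0],-0.12],[[0,0,0],-0.12],[[0,0,0],-0.12],[[0,0,0],-0.12],[[0,0,0],-0.12],[[0,0,0],-0.12],[[0,0,0],-0.12],[[0,0,0],-0.12],[[0,0,0],-0.12],[[0,0,0],-0.12],[[0,0,0],-0.12],[[0,0,0],-0.12],[[0,0,0],-0.12],[[0,0,0],-0.12],[[0,0,0],-0.12]]'
python3 go.py 1 .69 0 .142
```

```text
clock: 27.55
ee_pos: [0.4735, 0.0034, 0.141]
tcp_rot: [-1.073, -2.951, -0.002]
wrist_force: [-0.0, -0.1, 0.3]
grip_width: 0.349
t 27.55 ee [0.4735 0.0034 0.141 ] j [-0.05 -0.04  2.12  0.    1.07 -0.92] shift mm [-131.2  154.9   -1.2] turn -0.472
TCP in lever frame r,t -137.4 78.3 F radial,tang -0.02 0.08 Fz 0.3
```

```bash
python3 -m creep '[[[-25,30,0],0],[[-26,30,0],0],[[-27,31,0],0],[[-27,32,0],0],[[-26,32,0],0],[[0,0,0],-0.12],[[0,0,0],-0.12],[[0,0,0],-0.12],[[0,0,0],-0.11],[[0,0,0],0],[[0,0,0],0]]'
python3 go.py 1 .69 0 .077
python3 - <<'E'
from h import *
s,c,P=wrist(); cv2.imwrite("pics/w10.png",c["frame"])
E
```

```text
clock: 28.47
ee_pos: [0.6734, 0.0365, 0.1407]
tcp_rot: [-0.371, -3.118, -0.001]
wrist_force: [-0.9, -0.4, 0.1]
grip_width: 0.348
t 28.4667 ee [0.6734 0.0365 0.1407] j [ 0.02  0.33  1.69  0.    1.12 -1.32] shift mm [ 0.1  1.3 63.7] turn -0.011
TCP in lever frame r,t 50.2 1.3 F radial,tang -0.77 0.61 Fz 0.11
```

View pics/w10.png

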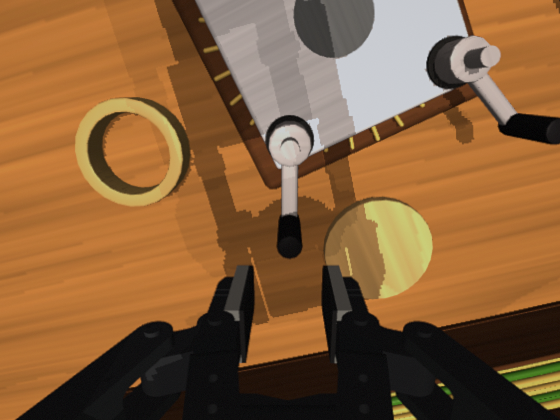

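Post1 is centred at (289,246).

```bash
python3 -m creep '[[[0,1,20],0],[[0,0,20],0],[[0,0,22],0],[[0,0,0],0],[[0,0,0],0]]'
python3 feel.py 1 0 4
python3 -m creep '[[[0,-4,0],0],[[0,-4,0],0],[[1,-5,0.4],0.1],[[1,-5,0.4],0.1],[[1,-5,0.4],0.1],[[1,-5,0.4],0.1],[[1,-5,0.4],0.1],[[0,0,0],0],[[0,0,0],0]]'
python3 feel.py 1 8 4
python3 -m creep '[[[0.6,-2.5,0.2],0.05],[[0.6,-2.5,0.2],0.05],[[0,0,0],0]]'
python3 feel.py 1 8 4
```

```text
clock: 28.93
ee_pos: [0.6723, 0.0371, 0.0778]
tcp_rot: [-0.368, -3.116, 0.0]
wrist_force: [-0.3, -0.8, 0.2]
grip_width: 0.352
t 29.08 turn 0.695 r 51.9 yawerr -0.004 z 0.0814 j6 -1.32
push(N)  0.28 radial -0.3 z 0.18 sd 0.89
clock: 29.83
ee_pos: [0.6575, 0.0084, 0.0783]
tcp_rot: [1.124, 2.933, 0.0]
wrist_force: [-1.2, 0.4, 0.5]
grip_width: 0.349
t 29.98 turn 1.195 r 51.2 yawerr -0.001 z 0.0779 j6 -0.86
push(N)  -0.41 radial -0.29 z 0.21 sd 0.18
clock: 30.23
ee_pos: [0.6531, 0.0062, 0.0772]
tcp_rot: [1.272, 2.872, 0.0]
wrist_force: [-0.4, -0.7, -1.0]
grip_width: 0.35
t 30.38 turn 1.296 r 50.6 yawerr -0.0 z 0.077 j6 -0.77
push(N)  -0.46 radial 0.4 z -0.44 sd 0.19
```

```bash
python3 -m creep '[[[0.4,-2.5,0.2],0.05],[[0,0,0],0],[[0,0,0],0]]'
python3 feel.py 1 8 4
python3 -m creep '[[[0.4,-2.5,0.2],0.05],[[0,0,0],0],[[0,0,0],0]]'
python3 feel.py 1 8 4
```

```text
clock: 30.63
ee_pos: [0.6509, 0.0048, 0.0769]
tcp_rot: [-1.341, -2.841, 0.0]
wrist_force: [0.1, 0.5, -0.0]
grip_width: 0.351
t 30.78 turn 1.347 r 50.7 yawerr -0.0 z 0.0769 j6 -0.72
push(N)  0.23 radial -0.15 z -0.01 sd 0.29
clock: 31.03
ee_pos: [0.6488, 0.0035, 0.0768]
tcp_rot: [1.412, 2.806, 0.0]
wrist_force: [0.6, 1.4, -0.4]
grip_width: 0.349
t 31.18 turn 1.394 r 50.8 yawerr -0.004 z 0.0768 j6 -0.67
push(N)  0.84 radial 0.04 z 0.15 sd 0.39
```

```bash
python3 -m creep '[[[0.4,-2.5,0.2],0.05],[[0,0,0],0],[[0,0,0],0]]'
python3 feel.py 1 8 5
python3 -m creep '[[[0.4,-2,0.2],0.04],[[0,0,0],0],[[0,0,0],0]]'
python3 feel.py 1 8 6
```

```text
clock: 31.43
ee_pos: [0.6468, 0.0025, 0.0767]
tcp_rot: [1.481, 2.77, 0.001]
wrist_force: [1.0, 1.4, 0.6]
grip_width: 0.354
t 31.63 turn 1.439 r 50.8 yawerr -0.009 z 0.0767 j6 -0.62
push(N)  2.18 radial -0.45 z 0.49 sd 0.48
clock: 31.88
ee_pos: [0.645, 0.0017, 0.0765]
tcp_rot: [1.537, 2.739, 0.001]
wrist_force: [2.4, 2.6, 0.2]
grip_width: 0.352
t 32.13 turn 1.478 r 50.8 yawerr -0.01 z 0.0766 j6 -0.58
push(N)  3.93 radial -0.82 z 0.78 sd 0.31
```

```bash
python3 -m creep '[[[0,-0.8,0],0.015],[[0,0,0],0],[[0,0,0],0]]'
python3 feel.py 1 8 8
```

```text
clock: 32.38
ee_pos: [0.6441, 0.0012, 0.0765]
tcp_rot: [1.559, 2.727, 0.001]
wrist_force: [3.6, 3.4, 1.5]
grip_width: 0.349
t 32.73 turn 1.499 r 51.0 yawerr -0.004 z 0.0765 j6 -0.57
push(N)  4.61 radial -1.05 z 1.86 sd 0.27
```

Nut1 reads 4.6 N, so about 7.5 N moving. On to nut3.

```bash
python3 -m creep '[[[0,7,0],0],[[0,0,-27],0],[[0,0,-38],0],[[0,0,0],0],[[0,0,0],0]]'
python3 go.py 3 .7 0 .142
```

```text
clock: 33.15
ee_pos: [0.6513, 0.004, 0.1438]
tcp_rot: [1.558, 2.724, 0.001]
wrist_force: [-0.2, 0.4, -0.1]
grip_width: 0.354
t 33.15 ee [0.6513 0.004  0.1438] j [-0.03  0.28  1.75 -0.    1.11 -0.56] shift mm [ 226.8 -104.1    1. ] turn -0.803
TCP in lever frame r,t -182.3 -91.0 F radial,tang 0.26 0.39 Fz -0.1
```

```bash
python3 -m creep '[[[32,-15,0],0],[[32,-15,0],0],[[32,-15,0],0],[[32,-15,0],0],[[33,-15,0],0],[[33,-15,0],0],[[33,-14,0],0],[[0,0,0],-0.12],[[0,0,0],-0.12],[[0,0,0],-0.12],[[0,0,0],-0.12],[[0,0,0],-0.12],[[0,0,0],-0.12],[[0,0,0],-0.08],[[0,0,0],0]]'
python3 go.py 3 .7 0 .077
python3 - <<'E'
from h import *
s,c,P=wrist(); cv2.imwrite("pics/w11.png",c["frame"])
E
```

```text
clock: 34.4
ee_pos: [0.4433, 0.1466, 0.1393]
tcp_rot: [-0.371, -3.116, 0.004]
wrist_force: [0.8, -1.1, -0.1]
grip_width: 0.355
t 34.4 ee [0.4433 0.1466 0.1393] j [ 0.27 -0.05  2.13 -0.    1.07 -1.07] shift mm [-3.4  1.  62.3] turn -0.001
TCP in lever frame r,t 53.2 -0.8 F radial,tang -0.99 -0.87 Fz -0.13
```

View pics/w11.png

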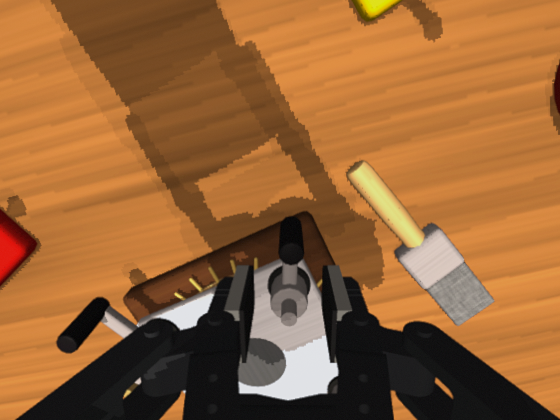

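```bash
python3 -m creep '[[[-2,1,20],0],[[-1,0,20],0],[[0,0,22],0],[[0,0,0],0],[[0,0,0],0]]'
python3 feel.py 3 0 4
python3 -m creep '[[[0,4,0],0],[[0,4,0],0],[[-1,5,0.4],0.1],[[-1,5,0.4],0.1],[[-1,5,0.4],0.1],[[-1,5,0.4],0.1],[[-1,5,0.4],0.1],[[0,0,0],0],[[0,0,0],0]]'
python3 feel.py 3 8 4
python3 -m creep '[[[-0.6,2.5,0.2],0.05],[[-0.6,2.5,0.2],0.05],[[0,0,0],0]]'
python3 feel.py 3 8 4
```

```text
clock: 34.87
ee_pos: [0.4461, 0.147, 0.0775]
tcp_rot: [-0.376, -3.114, 0.004]
wrist_force: [-0.2, -0.6, 0.0]
grip_width: 0.351
t 35.02 turn 0.74 r 47.9 yawerr 0.036 z 0.0804 j6 -1.07
push(N)  0.47 radial -0.07 z -0.13 sd 0.27
clock: 35.77
ee_pos: [0.4656, 0.1764, 0.0779]
tcp_rot: [1.129, 2.931, 0.001]
wrist_force: [-0.0, -0.2, -0.9]
grip_width: 0.352
t 35.92 turn 1.244 r 50.2 yawerr 0.042 z 0.0775 j6 -0.52
push(N)  0.55 radial 0.18 z -0.43 sd 0.28
clock: 36.17
ee_pos: [0.4692, 0.1786, 0.0769]
tcp_rot: [-1.28, -2.869, 0.0]
wrist_force: [0.6, -0.3, -0.2]
grip_width: 0.352
t 36.32 turn 1.341 r 50.0 yawerr 0.04 z 0.0769 j6 -0.42
push(N)  -0.18 radial -0.19 z -0.15 sd 0.47
```

```bash
python3 -m creep '[[[-0.4,2.5,0.2],0.05],[[0,0,0],0],[[0,0,0],0]]'
python3 feel.py 3 8 4
python3 -m creep '[[[-0.4,2.5,0.2],0.05],[[0,0,0],0],[[0,0,0],0]]'
python3 feel.py 3 8 5
```

```text
clock: 36.57
ee_pos: [0.4712, 0.1797, 0.0766]
tcp_rot: [-1.348, -2.837, 0.001]
wrist_force: [-0.9, -1.2, 1.5]
grip_width: 0.352
t 36.72 turn 1.385 r 50.1 yawerr 0.033 z 0.0766 j6 -0.37
push(N)  2.1 radial -0.64 z 1.15 sd 0.44
clock: 36.97
ee_pos: [0.4734, 0.1809, 0.0764]
tcp_rot: [-1.418, -2.803, 0.001]
wrist_force: [-1.3, -3.2, 1.8]
grip_width: 0.351
t 37.17 turn 1.435 r 50.2 yawerr 0.033 z 0.0763 j6 -0.32
push(N)  3.52 radial -2.0 z 1.37 sd 0.38
```

```bash
python3 -m creep '[[[-0.3,1.2,0.1],0.025],[[0,0,0],0],[[0,0,0],0]]'
python3 feel.py 3 8 8
```

```text
clock: 37.42
ee_pos: [0.4746, 0.1815, 0.0763]
tcp_rot: [-1.454, -2.784, 0.001]
wrist_force: [-3.0, -3.9, 1.6]
grip_width: 0.35
t 37.77 turn 1.462 r 50.2 yawerr 0.034 z 0.0763 j6 -0.29
push(N)  4.63 radial -2.59 z 1.5 sd 0.38
```

Nut3 reads 4.6 N, so about 7.7 N moving. Release, retreat well clear, and look.

```bash
python3 -m creep '[[[0,-7,0],0],[[0,0,-27],0],[[0,0,-38],0],[[0,0,-38],0],[[0,0,-38],0],[[0,0,-38],0],[[0,0,-20],0],[[0,0,0],0],[[0,0,0],0]]'
python3 -m creep '[[[38,0,0],0],[[38,0,0],0],[[38,0,0],0],[[0,0,0],0],[[0,0,0],0]]'
python3 - <<'E'
from h import *
for n in ("side","top","wrist"):
    c=read_camera(n); f=c["frame"]
    if n=="top": f=cv2.resize(f[130:260,150:310],None,fx=4,fy=4,interpolation=cv2.INTER_CUBIC)
    cv2.imwrite(f"pics/{n}9.png",f)
s=read_state(); print(s["clock"],s["ee_pos"],s["wrist_force"],s["joint_pos"].round(2))
E
```

```text
clock: 38.52
ee_pos: [0.4705, 0.1788, 0.2777]
tcp_rot: [1.454, 2.781, 0.008]
wrist_force: [-0.0, 0.4, -0.8]
grip_width: 0.354
clock: 38.93
ee_pos: [0.4021, 0.2725, 0.2732]
tcp_rot: [-1.449, -2.785, 0.003]
wrist_force: [1.1, -0.8, -0.5]
grip_width: 0.349
39.0833 [0.40406452 0.27067178 0.27414184] [0.07111785 0.30294764 0.10117332] [ 0.54 -0.12  1.94 -0.    1.33 -0.07]
```

View pics/top9.png

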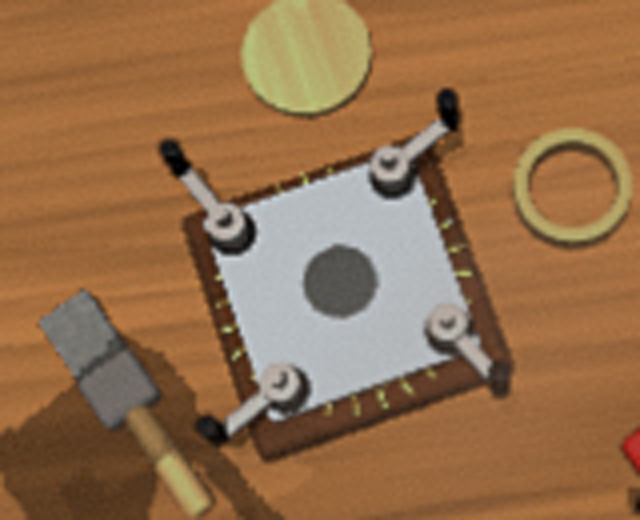

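View pics/side9.png

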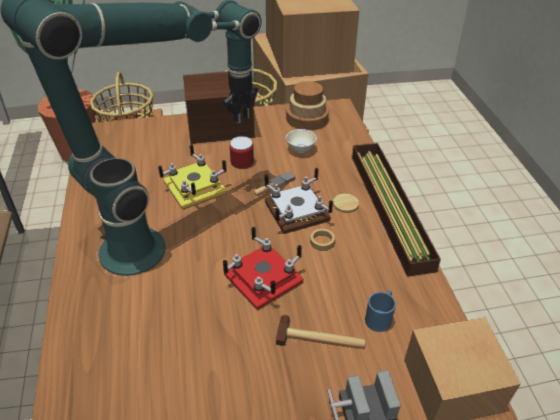

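The top view shows all four levers turned alike: posts at (172,152), (448,103), (499,378) and (210,430) in the crop. The bystanders are where they were and the arm is clear. Handing in.

```bash
python3 -c "
from rig import *
print(hand_in())"
```

```text
the job is handed in; nothing more can be done
None
```

I clamped the basket bottom in the aluminium-plate press in two star-order rounds (nut0, nut2, nut1, nut3), and handed the job in at about 39 s.

| Nut | After round 1 (rad) | Final turn (rad) | Still-finger reading (N) | Push that would move it, about (N) |
|---|---|---|---|---|
| nut0 | 0.67 | 1.47 | 4.2 | 7.0 |
| nut2 | 0.73 | 1.50 | 4.45 | 7.4 |
| nut1 | 0.69 | 1.50 | 4.6 | 7.7 |
| nut3 | 0.71 | 1.46 | 4.6 | 7.7 |

- **Snug check:** all four come out inside the 6 to 9 N snug range. The last column is the still reading divided by 0.6. Readings had about 0.4 N of noise, so each push is good to roughly ±0.5 N.
- **Last look:** the top and side views show the four levers turned alike, the bystanders where they were, and the arm clear of everything.
- **Disagreements:** my first reading of the press centre differed by about 8 mm between the top and wrist cameras. I had assumed the wrong height for the hub tops. A joint fit and centred views of each post settled it to about 2 mm. The turn angles are therefore good to about 0.05 rad.
- **Not checked:** I did not feel nut0 again after tightening the others.

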